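Push a well plate home into the corner stop

ROBOT

A 6-joint arm with a two-finger parallel gripper is mounted at the origin on a cart in front of the work surface, level with it; the furniture and walls round the work are solid. World frame = base frame: x ahead of the robot, y to its left, z up, the work surface at z = 0. Lengths are in m, angles in degrees, forces in N, time in s.
With the tool pointing down it reaches from about 0.35 to 0.85 m from the base axis. Payload 8.1 kg.
Tool frame: the origin (TCP) lies at the very end of the fingers, on their centre line; the grasp point (between the pads) lies 19 mm behind it; z points along the fingers, y is the line along which they close (so a half turn about z gives the same grasp; the last joint's range is limited). The gripper opens to 93 mm and grips with 3 to 60 N. Pads are 15 mm wide; open, the fingers measure 128 mm over their backs; the gripper's body (75 mm by 188 mm) begins 65 mm behind the grasp point.
Start: joints at [-71.929, 7.471, 85.268, -0, 87.261, -4.893], TCP at [0.234, -0.552, 0.219] pointing down, gripper open.
Joint ranges: [-169.43, 169.43], [-51.17, 129.36], [1.28, 143.12], [-76.62, 256.62], [0, 156.53], [-152.29, 152.29]. Speed limits (degrees/s): [136.94, 136.94, 159.86, 180, 180, 180].

INTERFACE

Orientations are given as [roll, pitch, yaw] about the fixed x, y, z axes, in that order (R = Rz(yaw) Ry(pitch) Rx(roll)).
In Python, from cell import bot gives the robot as it stands. The module is installed in compiled form; this text tells all that it offers.
- The arm moves only by the tool step_arm, never from a script. Its argument "steps" is a list of rows, each an object of numbers: "tx", "ty", "tz": the shift along the tool's x, y, z in units of 40 mm (1.0 is 40 mm); "yaw": the turn about the tool's z in units of 5 degrees (1.0 is 5 degrees). In form: [{"tx": .., "ty": .., "tz": .., "yaw": ..}, ...]. A call has exactly 5 rows; each row shifts and turns the commanded pose from where the row before left it, along the tool's axes as they then stand; what a row does not reach is not made up. A row lasts 1/12 s, in which the tool goes at most 41.7 mm and 7.16 degrees, less where a joint would pass 70% of its speed; a pose out of reach is approached as far as the arm can. A call is refused whole if a number of a shift passes 1 or a number of a turn 1, either way. A call with a gripper value outside its range is refused whole. "grip" is the closure, from 0 (fully open) to 1 (shut), set as the call begins (left out, the last holds). The fingers move at their own pace and stop on an object; "grip_force" is the grip in N (left out, the last holds). Time passes only in rows, so rows that do not move let the fingers close, or fill a call up. It gives the time, the measured TCP pose, the force, the opening and the grip force at its end, in the units of the state.
- bot.sense(): the state, without advancing time (a new reading comes with each control period).
- bot.capture(name): name is "side" or "top" or "wrist"; returns the picture (420x560x3 uint8, red, green, blue); there is no depth.
- bot.camera_params(name): a dict with "K" (3x3 intrinsics, pixels), "xyz" and "rotation" of the camera in the world; the wrist camera has in their place "hand_eye" (4x4, takes a point from camera to tool coordinates, whose origin is the TCP and whose axes are the flange's). Camera axes: x right, y up, looking along -z (the intrinsics and any distortion apply to the point x, -y, -z); pixel columns grow to the right and rows downward; lengths in m; the calibration is good to about 2 mm. A picture is of the moment at which its call begins: read the wrist's pose just before it. camera_params takes no time and is no camera call.
- bot.finish_job(): hands the job in; it is judged then, once.
The state is a dict: "time": time; "joint_positions": joint angles; "dq": joint speeds; "joint_efforts": joint torques, N m; "ee_pos": TCP position; "eef_rot": TCP orientation; "wrist_force": force on the tool from outside, world axes, zero at the start; "wrist_torque": the same for the moment, N m; "opening": finger opening in m; "grip_force": force on a finger pad.
Only numpy, scipy, OpenCV 4.12 (cv2) and the standard library are available. Lean on these libraries where they do the work, as an engineer would, in place of code of your own. Each camera call takes 0.05 s, during which the arm holds its last target. There are 200 camera calls.

TASK

Push the black multi-well plate along the worktop, with the fingertips, into the corner of the L-shaped metal stop, until it sits square with one long side flush against the longer bar and one short side flush against the shorter bar. Only push it: do not pick it up or tip it. Leave the vials, the bottle and the beaker where they stand, and finish with the arm clear.

Things in the scene. Friction and masses are not known exactly. Their poses are not given: they have to be found in the camera images.
- well_plate: black plastic 24-well plate (4 by 6 round wells), a flat box 85.5 mm (its x) by 127.8 mm (its y, the long way) by 14.4 mm high, about 0.16 kg (varies), loose, lying flat on the worktop, wells up. Origin at the centre of its underside. At the start its y axis lies within 0.5 rad of the stop's y axis. It slides on the worktop under a push of about 1 to 2 N.
- corner_stop: L-shaped dark steel corner stop, fixed; bars 18 mm wide and high, screw heads 4 mm higher. Origin: inner corner of the L on the worktop. Longer bar: x 0 to +18 mm, y -18 to +110; shorter bar: y 0 to -18 mm, x 0 to -70. The plate belongs at its -x, +y side: seated centre x -42.8, y +63.9 mm, long side along y. Seen from the robot the corner is far right, turned up to 0.17 rad.
- vial_left: white screw-cap vial with a coloured cap, 35 mm diameter, 54 mm tall, loose, standing upright to the left of the work, near the robot; origin at the centre of its underside. A bystander.
- vial_right: white screw-cap vial with a coloured cap, 35 mm diameter, 54 mm tall, loose, standing upright to the right of the plate, near the robot; origin at the centre of its underside. A bystander.
- vial_back: white screw-cap vial with a coloured cap, 35 mm diameter, 54 mm tall, loose, standing upright behind the corner stop; origin at the centre of its underside. A bystander.
- bottle: white reagent bottle with a screw cap, 45 mm diameter, 103 mm tall, loose, standing at the back; origin at the centre of its underside. A bystander.
- beaker: small glass beaker, 45 mm diameter, 58 mm tall, loose, standing at the back right; origin at the centre of its underside. A bystander.

How it is judged:
By the outcome, as a careful person would: the job done as asked, in the order asked, and still so for the second after the job is handed in, with the robot touching nothing.
It also fails if it takes over 67 s, if anything falls off the work surface, if the arm or the gripper's body presses on something with over 40 N, if the wrist force passes 120 N, or if a joint passes its speed limit or range.

## Working session

There is one attempt and no reset: what is moved stays moved. The work goes in short steps, Python scripts to look and compute and a tool call to move; the robot and the scene stay as the last step left them, time stands still between calls to the robot, and variables do not carry over. Pictures are saved under pics/ and viewed, at most 10 in all, crops included, and the job is handed in when it is done.

Besides the shell and the picture viewer there is one more tool, called after "Request:" as a command line: name --argument value ..., lists and objects as JSON in quotes. step_arm: Moves the arm, as the interface text tells. Its arguments: {"type":"object","properties":{"steps":{"type":"array","items":{"type":"object","properties":{"tx":{"type":"number"},"ty":{"type":"number"},"tz":{"type":"number"},"yaw":{"type":"number"}}}},"grip":{"type":"number"},"grip_force":{"type":"number"}},"required":["steps"]}

```bash
mkdir -p pics; python3 - <<'E'
from cell import bot
import cv2,numpy as np
s=bot.sense();print(s['time'],s['ee_pos'],s['eef_rot'],s['opening'])
for n in('top','side'):
    im=bot.capture(n);cv2.imwrite(f'pics/{n}0.png',im[:,:,::-1]);p=bot.camera_params(n);print(n,p)
E
```

```text
0.0 [ 0.23394136 -0.55189542  0.21760142] [-1.79896126e+02 -8.70617888e-03  2.29649488e+01] 0.09337747008594707
top {'K': array([[413.27532779,   0.        , 280.44263384],
       [  0.        , 413.27532779, 207.02958554],
       [  0.        ,   0.        ,   1.        ]]), 'xyz': array([ 0.40784312, -0.0485627 ,  0.91125773]), 'rotation': array([ 12.35690903,  -0.14259939, -89.5694636 ])}
side {'K': array([[424.27218831,   0.        , 286.38001606],
       [  0.        , 424.27218831, 210.31073931],
       [  0.        ,   0.        ,   1.        ]]), 'xyz': array([ 0.74775739, -0.61158159,  0.86206872]), 'rotation': array([33.53064061,  0.1166675 , 13.36339372])}
```

View pics/top0.png

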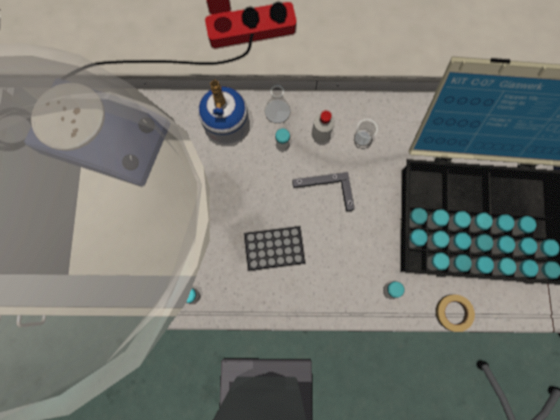

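View pics/side0.png

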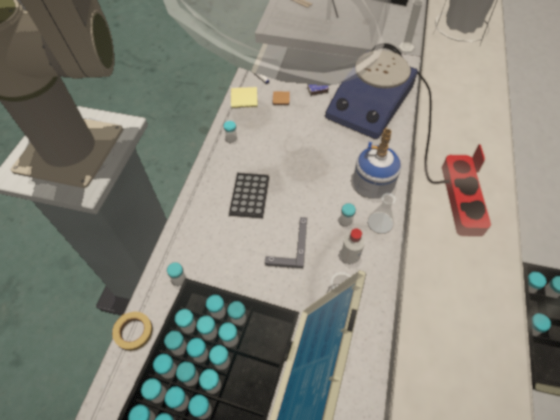

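The top view shows the plate at about (275,248) and the stop's inner corner near (344,181). The vials are at (191,296), (396,289) and (283,136). I'll enlarge the work area to get the corners more precisely.

```bash
cat > h.py <<'E'
import cv2,numpy as np
from scipy.spatial.transform import Rotation as R
from cell import bot
def px2w(n,uv,z):
    p=bot.camera_params(n);uv=np.atleast_2d(uv).astype(float)
    c=np.c_[(uv-p['K'][:2,2])/p['K'][0,0],np.ones(len(uv))]*[1,-1,-1]
    d=c@R.from_euler('xyz',p['rotation'],degrees=True).as_matrix().T
    return (p['xyz']+d*((z-p['xyz'][2])/d[:,2:]))[:,:2]
E
python3 - <<'E'
import cv2,numpy as np
a=cv2.imread('pics/top0.png')[160:280,235:365];cv2.imwrite('pics/topc.png',cv2.resize(a,None,fx=5,fy=5,interpolation=cv2.INTER_CUBIC)[:600])
a=cv2.imread('pics/side0.png')[165:275,220:325];cv2.imwrite('pics/sidec.png',cv2.resize(a,None,fx=5,fy=5,interpolation=cv2.INTER_CUBIC))
from h import *
print(px2w('top',[(191,296),(396,289),(283,136)],.054),px2w('side',[(230,126),(175,270),(348,210)],.054))
E
```

```text
[[ 0.4096018   0.13060445]
 [ 0.42667173 -0.28589065]
 [ 0.75615251 -0.05372231]] [[ 0.4164236   0.13393138]
 [ 0.43031894 -0.29020291]
 [ 0.75923853 -0.05780003]]
```

View pics/topc.png

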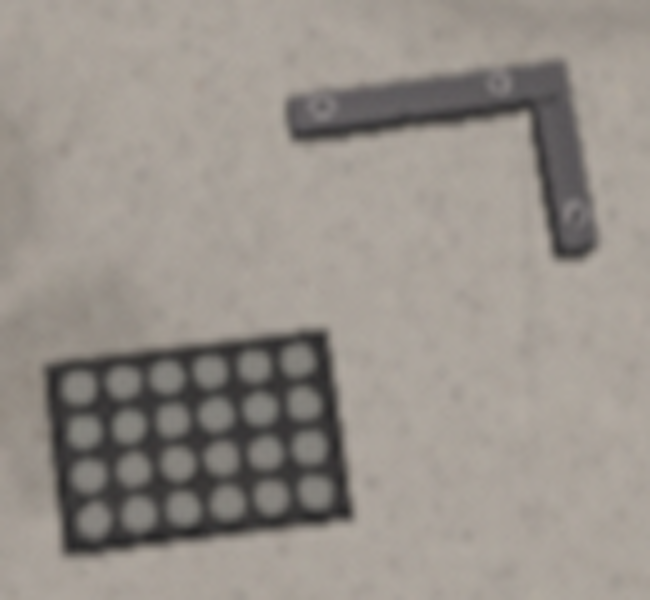

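View pics/sidec.png

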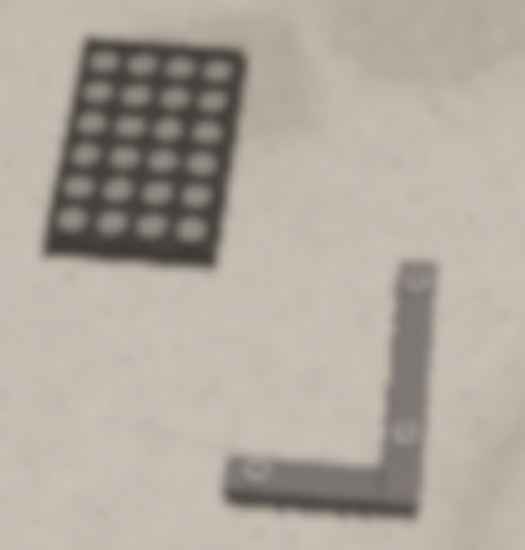

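```bash
python3 - <<'E'
from h import *
f=lambda n,a,o,z:px2w(n,(np.array(a,float)+.5)/5-.5+o,z)
for n,o,w,s in(('top',(235,160),[(78,387),(299,361),(94,520),(316,492)],[(288,98),(565,62),(597,243),(532,100),(293,128)]),
             ('side',(220,165),[(104,62),(71,220),(218,70),(190,230)],[(402,262),(436,262),(418,505),(225,490),(228,458),(382,466)])):
    W=f(n,w,o,.0144);S=f(n,s,o,.018)
    print(n,'centre',W.mean(0)); 
    if n=='top': a=W[0]+W[2]-W[1]-W[3];b=W[0]+W[1]-W[2]-W[3]
    else: a=W[0]+W[2]-W[1]-W[3];b=W[2]+W[3]-W[0]-W[1]
    print('long dir deg',np.degrees(np.arctan2(a[1],a[0]))-90,'short',np.degrees(np.arctan2(b[1],b[0])))
    print('stop',S)
    if n=='top': l=S[0]-S[1]
    else: l=S[1]-S[2]
    print('stop deg',np.degrees(np.arctan2(l[1],l[0]))-90)
E
```

```text
top centre [ 0.5141074  -0.03592484]
long dir deg 7.412272733406596 short 7.733339902322343
stop [[ 0.66774408 -0.0752405 ]
 [ 0.68564749 -0.20017616]
 [ 0.60220708 -0.21206206]
 [ 0.66771354 -0.18485994]
 [ 0.6538052  -0.07749925]]
stop deg 8.155021344080666
side centre [ 0.51458122 -0.03782554]
long dir deg 7.2631026741706535 short 7.891781306108033
stop [[ 0.65249637 -0.0788425 ]
 [ 0.66812448 -0.07515143]
 [ 0.68644465 -0.20105949]
 [ 0.6020272  -0.21351266]
 [ 0.59923768 -0.19792741]
 [ 0.66686409 -0.18602629]]
stop deg 8.27868625310073
```

```bash
python3 - <<'E'
from h import *
for z in(.2,.3,.4,.5,.6,.7): print(z,px2w('top',[(208,190),(130,400),(110,70)],z).round(3).tolist(),px2w('side',[(300,72),(165,0),(385,20)],z).round(3).tolist())
E
```

```text
0.2 [[0.594, 0.08], [0.246, 0.189], [0.827, 0.276]] [[0.585, 0.208], [0.153, 0.422], [0.76, 0.466]]
0.3 [[0.567, 0.062], [0.269, 0.155], [0.768, 0.231]] [[0.61, 0.084], [0.243, 0.266], [0.758, 0.304]]
0.4 [[0.541, 0.044], [0.292, 0.122], [0.709, 0.185]] [[0.634, -0.04], [0.332, 0.11], [0.756, 0.141]]
0.5 [[0.515, 0.026], [0.314, 0.089], [0.65, 0.139]] [[0.659, -0.163], [0.422, -0.046], [0.754, -0.022]]
0.6 [[0.489, 0.008], [0.337, 0.055], [0.591, 0.094]] [[0.683, -0.287], [0.512, -0.202], [0.753, -0.185]]
0.7 [[0.463, -0.01], [0.36, 0.022], [0.532, 0.048]] [[0.708, -0.411], [0.602, -0.359], [0.751, -0.348]]
```

Request:
step_arm --steps '[{"tx": 0.5,"ty": -0.8,"yaw": -1},{"tx": 0.5,"ty": -0.8,"yaw": -1},{"tx": 0.5,"ty": -0.8,"yaw": -1},{"tx": 0.5,"ty": -0.8,"yaw": -1},{"tx": 0.5,"ty": -0.8,"yaw": -1}]' --grip 0.6 --grip_force 20

```text
$.steps[0]: bad value
```

```bash
python3 - <<'E'
import cv2,numpy as np
a=cv2.resize(cv2.imread('pics/side0.png')[0:190,130:430],None,fx=1.3,fy=1.5);b=cv2.imread('pics/top0.png')[0:420,0:300]
o=np.zeros((420,700,3),np.uint8);o[:a.shape[0],:a.shape[1]]=a;o[:,400:]=b
o=cv2.createCLAHE(3,(6,6)).apply(cv2.cvtColor(o,cv2.COLOR_BGR2GRAY));cv2.imwrite('pics/hood.png',o)
E
```

```text
(no output)
```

View pics/hood.png

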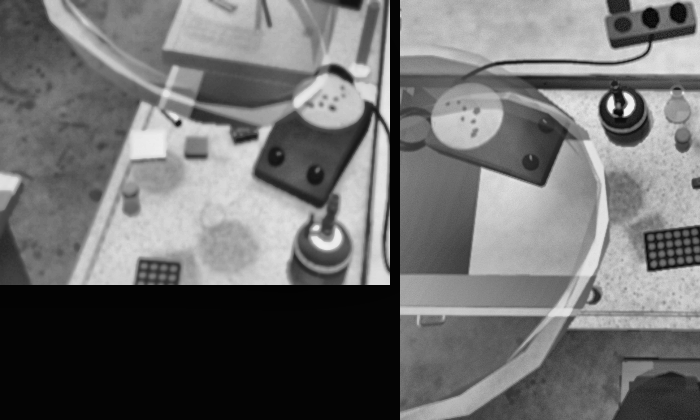

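Request:
step_arm --steps '[{"tx": 0.5,"ty": -0.8,"tz": 0,"yaw": -1},{"tx": 0.5,"ty": -0.8,"tz": 0,"yaw": -1},{"tx": 0.5,"ty": -0.8,"tz": 0,"yaw": -1},{"tx": 0.5,"ty": -0.8,"tz": 0,"yaw": -1},{"tx": 0.5,"ty": -0.8,"tz": 0,"yaw": -1}]' --grip 0.6 --grip_force 20

```text
time: 0.52
ee_pos: [0.2309, -0.3632, 0.2177]
eef_rot: [-179.9, -0.0, 48.2]
wrist_force: [0.2, -0.1, 0.6]
opening: 0.0642
grip_force: 0.0
```

The glass hood's rim sits at about z 0.3 and y > 0.055, so I'll keep the arm short of that until I've checked clearance. Next comes a small planner to print the row values.

```bash
cat > plan.py <<'E'
import sys,numpy as np
from cell import bot
def plan(x,y,z,yaw,n):
    s=bot.sense();p=np.array(s['ee_pos']);w=s['eef_rot'][2];d=(np.array([x,y,z])-p)/n
    dy=(yaw-w)/n
    for i in range(n):
        a=np.radians(w+dy*i);c,q=np.cos(a),np.sin(a)
        print([round(float(v),2) for v in((d[0]*c+d[1]*q)/.04,(d[0]*q-d[1]*c)/.04,-d[2]/.04,-dy/5)])
plan(*map(float,sys.argv[1:5]),int(sys.argv[5]))
E
python3 plan.py .505 -.03 .14 98.2 15
```

```text
[0.72, -0.03, 0.13, -0.67]
[0.72, 0.01, 0.13, -0.67]
[0.72, 0.05, 0.13, -0.67]
[0.71, 0.1, 0.13, -0.67]
[0.71, 0.14, 0.13, -0.67]
[0.7, 0.18, 0.13, -0.67]
[0.69, 0.22, 0.13, -0.67]
[0.67, 0.26, 0.13, -0.67]
[0.66, 0.3, 0.13, -0.67]
[0.64, 0.33, 0.13, -0.67]
[0.62, 0.37, 0.13, -0.67]
[0.59, 0.41, 0.13, -0.67]
[0.57, 0.44, 0.13, -0.67]
[0.54, 0.47, 0.13, -0.67]
[0.51, 0.5, 0.13, -0.67]
```

Request:
step_arm --steps '[{"tx": 0.72,"ty": -0.03,"tz": 0.13,"yaw": -0.67},{"tx": 0.72,"ty": 0.01,"tz": 0.13,"yaw": -0.67},{"tx": 0.72,"ty": 0.05,"tz": 0.13,"yaw": -0.67},{"tx": 0.71,"ty": 0.1,"tz": 0.13,"yaw": -0.67},{"tx": 0.71,"ty": 0.14,"tz": 0.13,"yaw": -0.67}]'

```text
time: 0.93
ee_pos: [0.3234, -0.2529, 0.1922]
eef_rot: [180.0, -0.0, 64.9]
wrist_force: [-0.9, -0.7, -0.0]
opening: 0.0381
grip_force: 0.0
```

Request:
step_arm --steps '[{"tx": 0.7,"ty": 0.18,"tz": 0.13,"yaw": -0.67},{"tx": 0.69,"ty": 0.22,"tz": 0.13,"yaw": -0.67},{"tx": 0.67,"ty": 0.26,"tz": 0.13,"yaw": -0.67},{"tx": 0.66,"ty": 0.3,"tz": 0.13,"yaw": -0.67},{"tx": 0.64,"ty": 0.33,"tz": 0.13,"yaw": -0.67}]'

```text
time: 1.35
ee_pos: [0.4155, -0.1415, 0.1661]
eef_rot: [-180.0, -0.0, 81.6]
wrist_force: [0.3, -0.5, 1.0]
opening: 0.0371
grip_force: 0.0
```

Request:
step_arm --steps '[{"tx": 0.62,"ty": 0.37,"tz": 0.13,"yaw": -0.67},{"tx": 0.59,"ty": 0.41,"tz": 0.13,"yaw": -0.67},{"tx": 0.57,"ty": 0.44,"tz": 0.13,"yaw": -0.67},{"tx": 0.54,"ty": 0.47,"tz": 0.13,"yaw": -0.67},{"tx": 0.51,"ty": 0.5,"tz": 0.13,"yaw": -0.67}]'

```text
time: 1.77
ee_pos: [0.5069, -0.0309, 0.1399]
eef_rot: [-180.0, -0.0, 98.4]
wrist_force: [0.7, -0.8, -0.6]
opening: 0.0372
grip_force: 0.0
```

```bash
python3 - <<'E'
from h import *
s=bot.sense();print(s['ee_pos'],s['eef_rot'],s['joint_positions'])
a=bot.capture('top');b=bot.capture('side')
cv2.imwrite('pics/arm1.png',np.hstack([a[40:420,100:420],b[0:380,60:460]])[:,:,::-1])
E
```

```text
[ 0.50693502 -0.0308509   0.13994394] [-1.79963412e+02 -8.87002473e-03  9.83918634e+01] [-9.26658407e+00 -3.88891314e+00  1.05200446e+02 -2.69860287e-03
  7.87260213e+01 -1.76579218e+01]
```

View pics/arm1.png

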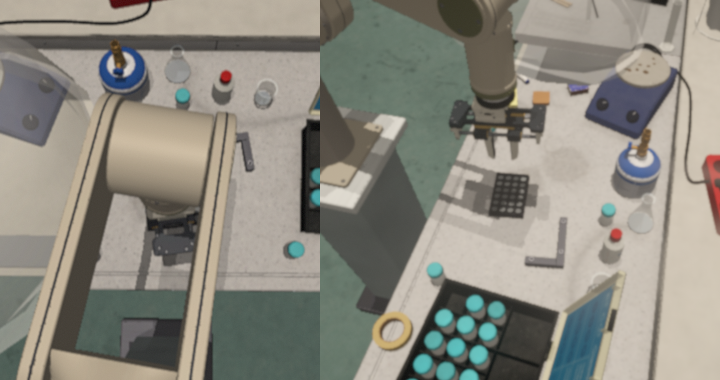

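```bash
python3 - <<'E'
from h import *
from scipy.optimize import least_squares
T=[(175,120),(204,165),(208,205),(200,260),(180,305),(145,360),(100,395),(40,415),(120,75),(60,55),(0,48)]
S=[(164.6,0),(176,20),(214.6,46.7),(253,68.7),(291.5,80),(322,83),(353,73),(380,50),(384,33)]
def res(p):
    cx,cy,r,z=p
    return np.r_[tuple((np.linalg.norm(px2w(n,q,z)-[cx,cy],axis=1)-r) for n,q in(('top',T),('side',S)))]
for z0 in(.2,.35,.5):
    f=least_squares(res,[.5,.3,.25,z0]);print(f.x.round(3),(f.fun*1e3).round(0))
# prongs: left edge/right edge in top
for z in(.4,.45,.5,.55,.6):
    print(z,px2w('top',[(197,150),(335,155),(180,240),(208,148),(312,150)],z).round(3).tolist())
E
```

```text
[0.523 0.344 0.281 0.298] [ -6.   6.   3.   1.  -1.   7.   7.   2. -11.  -7.  13.  13. -12. -37.
 -12.  13.  30.  22.  -2. -28.]
[0.523 0.344 0.281 0.298] [ -6.   6.   3.   1.  -1.   7.   7.   2. -11.  -7.  13.  13. -12. -37.
 -12.  13.  30.  22.  -2. -28.]
[0.523 0.344 0.281 0.298] [ -6.   6.   3.   1.  -1.   7.   7.   2. -11.  -7.  13.  13. -12. -37.
 -12.  13.  30.  22.  -2. -28.]
0.4 [[0.595, 0.06], [0.59, -0.12], [0.477, 0.076], [0.598, 0.046], [0.596, -0.09]]
0.45 [[0.577, 0.05], [0.572, -0.113], [0.47, 0.063], [0.579, 0.037], [0.578, -0.086]]
0.5 [[0.559, 0.039], [0.554, -0.106], [0.463, 0.051], [0.561, 0.028], [0.56, -0.082]]
0.55 [[0.54, 0.028], [0.536, -0.099], [0.457, 0.039], [0.542, 0.018], [0.541, -0.078]]
0.6 [[0.522, 0.018], [0.519, -0.092], [0.45, 0.027], [0.524, 0.009], [0.523, -0.074]]
```

```bash
python3 - <<'E'
from h import *
from scipy.optimize import least_squares
T=[(175,120),(204,165),(208,205),(200,260),(180,305),(145,360),(100,395),(40,415),(120,75),(60,55),(0,48)]
S=[(164.6,0),(176,20),(214.6,46.7),(253,68.7),(291.5,80),(322,83),(353,73),(380,50),(384,33)]
def ray(n,uv):
    p=bot.camera_params(n);uv=np.array(uv,float)
    c=np.c_[(uv-p['K'][:2,2])/p['K'][0,0],np.ones(len(uv))]*[1,-1,-1]
    return p['xyz'],c@R.from_euler('xyz',p['rotation'],degrees=True).as_matrix().T
rt,rs=ray('top',T),ray('side',S)
def hit(r,c,n):
    o,d=r;t=((c-o)@n)/(d@n);return o+d*t[:,None]
def res(p,w=1):
    c=p[:3];n=R.from_euler('xy',p[4:6]).as_matrix()[:,2]
    return np.r_[tuple(np.linalg.norm(hit(r,c,n)-c,axis=1)-p[3] for r in(rt,rs))]
for z0 in(.3,.45,.6,.7):
  for a in(-.5,0,.5):
    f=least_squares(res,[.5,.3,z0,.2,a,0],loss='soft_l1',f_scale=.01);print(f.x.round(3),round(f.cost*1e4,2),(f.fun*1e3).round(0)[[0,2,5,8,10,11,13,15,17,19]])
    n=R.from_euler('xy',f.x[4:6]).as_matrix()[:,2]
print(hit(rt,f.x[:3],n).round(3).tolist())
E
```

```text
[0.526 0.318 0.388 0.276 0.283 0.291] 3.47 [ -0.  -4.   6.   4.  -1.   4. -10.   1.   8. -17.]
[0.526 0.318 0.388 0.276 0.283 0.29 ] 3.47 [ -0.  -4.   6.   4.  -1.   4. -10.   1.   8. -17.]
[0.526 0.318 0.388 0.276 0.283 0.291] 3.47 [ -0.  -4.   6.   4.  -1.   4. -10.   1.   8. -17.]
[0.526 0.318 0.388 0.276 0.283 0.291] 3.47 [ -0.  -4.   6.   4.  -1.   4. -10.   1.   8. -17.]
[0.526 0.318 0.388 0.276 0.283 0.291] 3.47 [ -0.  -4.   6.   4.  -1.   4. -10.   1.   8. -17.]
[0.526 0.318 0.388 0.276 0.283 0.291] 3.47 [ -0.  -4.   6.   4.  -1.   4. -10.   1.   8. -17.]
[0.526 0.318 0.388 0.276 0.283 0.29 ] 3.47 [ -0.  -4.   6.   4.  -1.   4. -10.   1.   8. -17.]
[0.526 0.318 0.388 0.276 0.283 0.291] 3.47 [ -0.  -4.   6.   4.  -1.   4. -10.   1.   8. -17.]
[0.526 0.318 0.388 0.276 0.283 0.29 ] 3.47 [ -0.  -4.   6.   4.  -1.   4. -10.   1.   8. -17.]
[0.526 0.318 0.388 0.276 0.283 0.291] 3.47 [ -0.  -4.   6.   4.  -1.   4. -10.   1.   8. -17.]
[0.526 0.318 0.388 0.276 0.283 0.291] 3.47 [ -0.  -4.   6.   4.  -1.   4. -10.   1.   8. -17.]
[0.526 0.318 0.388 0.276 0.283 0.291] 3.47 [ -0.  -4.   6.   4.  -1.   4. -10.   1.   8. -17.]
[[0.691, 0.125, 0.28], [0.612, 0.072, 0.287], [0.543, 0.06, 0.304], [0.458, 0.063, 0.33], [0.397, 0.082, 0.354], [0.333, 0.113, 0.383], [0.298, 0.154, 0.406], [0.282, 0.209, 0.427], [0.768, 0.22, 0.286], [0.791, 0.311, 0.307], [0.786, 0.391, 0.332]]
```

The hood rim really is at y≈0.06, z≈0.3, so a head-on push on the left end would bring the wrist too close. Instead I'll yaw the open gripper so that only the left finger goes behind the end, at its middle. That keeps the wrist further right. Once the plate has moved about 50 mm I'll switch to a square push.

```bash
python3 plan.py .4795 -.0075 .06 154.5 15
```

```text
[0.04, -0.04, 0.13, -0.75]
[0.05, -0.04, 0.13, -0.75]
[0.05, -0.03, 0.13, -0.75]
[0.05, -0.03, 0.13, -0.75]
[0.05, -0.03, 0.13, -0.75]
[0.05, -0.02, 0.13, -0.75]
[0.05, -0.02, 0.13, -0.75]
[0.06, -0.02, 0.13, -0.75]
[0.06, -0.01, 0.13, -0.75]
[0.06, -0.01, 0.13, -0.75]
[0.06, -0.01, 0.13, -0.75]
[0.06, -0.0, 0.13, -0.75]
[0.06, 0.0, 0.13, -0.75]
[0.06, 0.01, 0.13, -0.75]
[0.06, 0.01, 0.13, -0.75]
```

Request:
step_arm --steps '[{"tx": 0.04,"ty": -0.04,"tz": 0.13,"yaw": -0.75},{"tx": 0.05,"ty": -0.04,"tz": 0.13,"yaw": -0.75},{"tx": 0.05,"ty": -0.03,"tz": 0.13,"yaw": -0.75},{"tx": 0.05,"ty": -0.03,"tz": 0.13,"yaw": -0.75},{"tx": 0.05,"ty": -0.03,"tz": 0.13,"yaw": -0.75}]' --grip 0

```text
time: 2.28
ee_pos: [0.4967, -0.0252, 0.1141]
eef_rot: [-180.0, -0.0, 117.1]
wrist_force: [0.5, 1.1, 0.3]
opening: 0.066
grip_force: 0.0
```

Request:
step_arm --steps '[{"tx": 0.05,"ty": -0.02,"tz": 0.13,"yaw": -0.75},{"tx": 0.05,"ty": -0.02,"tz": 0.13,"yaw": -0.75},{"tx": 0.06,"ty": -0.02,"tz": 0.13,"yaw": -0.75},{"tx": 0.06,"ty": -0.01,"tz": 0.13,"yaw": -0.75},{"tx": 0.06,"ty": -0.01,"tz": 0.13,"yaw": -0.75}]'

```text
time: 2.7
ee_pos: [0.4877, -0.0178, 0.0882]
eef_rot: [-180.0, -0.0, 135.8]
wrist_force: [1.5, 1.0, -0.6]
opening: 0.0924
grip_force: 0.0
```

Request:
step_arm --steps '[{"tx": 0.06,"ty": -0.01,"tz": 0.13,"yaw": -0.75},{"tx": 0.06,"ty": 0,"tz": 0.13,"yaw": -0.75},{"tx": 0.06,"ty": 0,"tz": 0.13,"yaw": -0.75},{"tx": 0.06,"ty": 0.01,"tz": 0.13,"yaw": -0.75},{"tx": 0.06,"ty": 0.01,"tz": 0.13,"yaw": -0.75}]'

```text
time: 3.12
ee_pos: [0.4782, -0.0103, 0.0622]
eef_rot: [-180.0, -0.0, 154.6]
wrist_force: [0.2, 0.3, 0.0]
opening: 0.0931
grip_force: 0.0
```

```bash
python3 - <<'E'
from h import *
s=bot.sense();print(s['ee_pos'],s['eef_rot'],s['wrist_force'],s['joint_efforts'])
a=bot.capture('side')[60:260,150:400];b=bot.capture('wrist')
cv2.imwrite('pics/a2.png',np.hstack([cv2.resize(a,(525,420)),cv2.resize(b,(275,420))if 0 else cv2.resize(b,(275,206))[[*range(206)]+[0]*214]])[:,:,::-1])
E
python3 plan.py .4795 -.0075 .007 154.5 5
```

```text
[ 0.478219   -0.01027527  0.06220631] [-1.79978437e+02 -2.80166535e-02  1.54592308e+02] [0.15268697 0.33763302 0.02983886] [-2.06682575e-01 -4.14767325e+01 -4.50200236e+01  5.66075629e-03
  3.53935137e-01  1.58242106e+00]
[-0.0, 0.02, 0.27, -0.0]
[-0.0, 0.02, 0.27, -0.0]
[-0.0, 0.02, 0.27, -0.0]
[-0.0, 0.02, 0.27, -0.0]
[-0.0, 0.02, 0.27, -0.0]
```

View pics/a2.png

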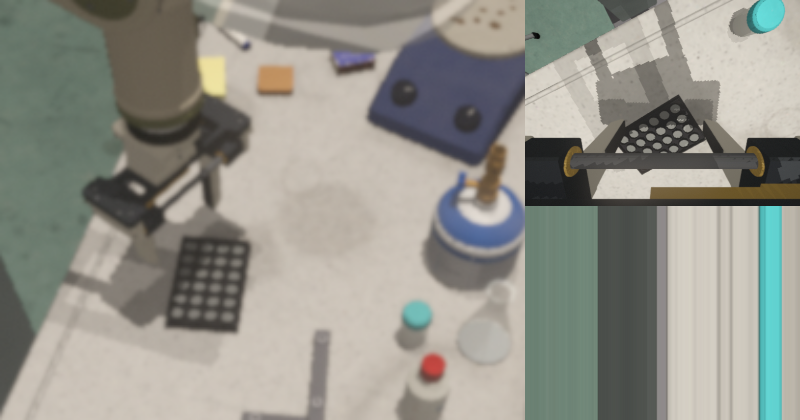

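The plate is between the fingers: the left finger is beyond its left end and the right finger is in front of its near side. Descending now.

Request:
step_arm --steps '[{"tx": 0,"ty": 0.03,"tz": 0.3,"yaw": 0},{"tx": 0,"ty": 0.03,"tz": 0.3,"yaw": 0},{"tx": 0,"ty": 0.03,"tz": 0.3,"yaw": 0},{"tx": 0,"ty": 0,"tz": 0.3,"yaw": 0},{"tx": 0,"ty": 0,"tz": 0.17,"yaw": 0}]'

```text
time: 3.63
ee_pos: [0.4795, -0.0067, 0.0061]
eef_rot: [-180.0, -0.1, 154.3]
wrist_force: [0.5, 0.6, -0.6]
opening: 0.0928
grip_force: 0.0
```

```bash
python3 - <<'E'
from h import *
s=bot.sense();print(s['ee_pos'],s['wrist_force'])
E
python3 plan.py .4855 -.053 .007 154.5 10|head -1
```

```text
[ 0.47953905 -0.00669088  0.00607617] [ 0.45306954  0.59104327 -0.59710486]
[-0.06, -0.1, -0.0, -0.0]
```

Request:
step_arm --steps '[{"tx": -0.06,"ty": -0.1,"tz": 0,"yaw": 0},{"tx": -0.06,"ty": -0.1,"tz": 0,"yaw": 0},{"tx": -0.06,"ty": -0.1,"tz": 0,"yaw": 0},{"tx": -0.06,"ty": -0.1,"tz": 0,"yaw": 0},{"tx": -0.06,"ty": -0.1,"tz": 0,"yaw": 0}]'

```text
time: 4.05
ee_pos: [0.4833, -0.0306, 0.0086]
eef_rot: [180.0, 0.1, 154.4]
wrist_force: [0.3, 1.8, -0.3]
opening: 0.0932
grip_force: 0.3
```

```bash
cat > plate.py <<'E'
from h import *
def find(show=None):
    im=bot.capture('side');g=im.max(2);m=((g<75)*255).astype(np.uint8)
    m[:,:225]=0;m[:170]=0;m[290:]=0;m[:,330:]=0
    m=cv2.morphologyEx(m,cv2.MORPH_CLOSE,np.ones((7,7)))
    for c in sorted(cv2.findContours(m,0,1)[0],key=cv2.contourArea)[-2:]:
        u=c[:,0,:].astype(float)
        w=px2w('side',u,.0144)
        (cx,cy),(a,b),t=cv2.minAreaRect((w*1e3).astype(np.float32))
        print('centre',round(cx,1),round(cy,1),'size',round(a,1),round(b,1),'ang',round(t,1),'area',cv2.contourArea(c))
    if show: cv2.imwrite(show,im[:,:,::-1])
if __name__=='__main__':
    import sys;find(*sys.argv[1:]);s=bot.sense();print(s['time'],s['ee_pos'].round(4),s['eef_rot'][2],s['wrist_force'].round(1))
E
python3 plate.py pics/s3.png
python3 - <<'E'
import cv2
a=cv2.imread('pics/s3.png')[120:280,190:340];cv2.imwrite('pics/s3c.png',cv2.resize(a,None,fx=3.6,fy=3.6,interpolation=cv2.INTER_CUBIC))
E
```

```text
centre 506.5 -46.1 size 104.5 161.7 ang 14.9 area 1565.5
4.1 [ 0.4834 -0.0313  0.0086] 154.4277554358506 [-1.  -0.6 -0.2]
```

View pics/s3c.png

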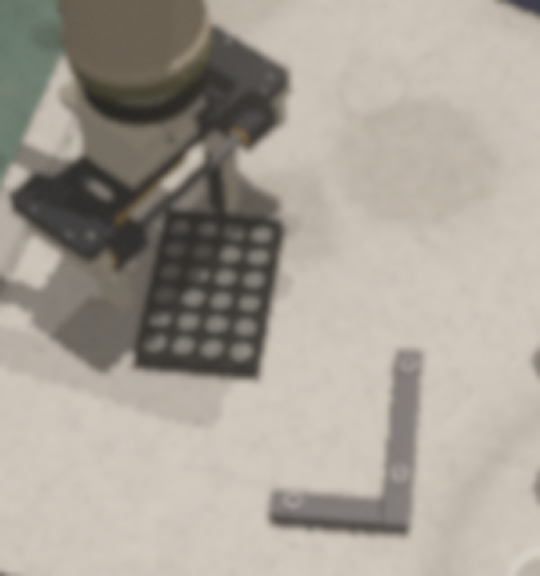

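The plate has moved about 18 mm and is still square. Its corner wells are at crop (178,229), (262,236), (155,344) and (242,352). I'll push further.

Request:
step_arm --steps '[{"tx": -0.08,"ty": -0.13,"tz": 0,"yaw": 0},{"tx": -0.08,"ty": -0.13,"tz": 0,"yaw": 0},{"tx": -0.08,"ty": -0.13,"tz": 0,"yaw": 0},{"tx": -0.08,"ty": -0.13,"tz": 0,"yaw": 0},{"tx": -0.08,"ty": -0.13,"tz": 0,"yaw": 0}]'

```text
time: 4.52
ee_pos: [0.4859, -0.0609, 0.0079]
eef_rot: [180.0, 0.0, 154.5]
wrist_force: [-0.3, 0.5, 0.7]
opening: 0.0931
grip_force: 0.5
```

```bash
cat > wells.py <<'E'
from h import *
import sys
from scipy.optimize import least_squares
# fit pose by template: dark body with light wells, in a rectified side view of the plate top plane
def fit(g0,cam='side',save=None):
    im=bot.capture(cam)
    if save: cv2.imwrite(save,im[:,:,::-1])
    g=cv2.GaussianBlur(im.max(2).astype(np.float32),(0,0),.7)
    p=bot.camera_params(cam);Rm=R.from_euler('xyz',p['rotation'],degrees=True).as_matrix()
    X,Y=np.meshgrid(np.linspace(-.048,.048,65),np.linspace(-.069,.069,93))
    ins=(abs(X)<.0427)&(abs(Y)<.0639)
    dx=(X+.0095+.019*10)%.019-.0095 if 0 else X-np.clip(np.round(X/.0193-.5)+.5,-1.5,1.5)*.0193
    dy=Y-np.clip(np.round(Y/.0193-.5)+.5,-2.5,2.5)*.0193
    T=np.where(ins,np.where(np.hypot(dx,dy)<.008,.75,0.),1.).astype(np.float32);T=cv2.GaussianBlur(T,(0,0),1.2)
    w=~((Y>.05)|((abs(Y)>.0639)&(Y<0))).ravel()   # end face seen by the camera left out
    def cost(q):
        a=np.radians(q[2]);c,s=np.cos(a),np.sin(a)
        W=np.c_[(q[0]/1e3+c*X-s*Y).ravel(),(q[1]/1e3+s*X+c*Y).ravel(),np.full(X.size,.0144)]-p['xyz']
        C=W@Rm;u=p['K'][0,0]*C[:,0]/-C[:,2]+p['K'][0,2];v=p['K'][0,0]*C[:,1]/C[:,2]+p['K'][1,2]
        s=cv2.remap(g,u.astype(np.float32).reshape(1,-1),v.astype(np.float32).reshape(1,-1),1)[0]
        return -np.corrcoef(s[w],T.ravel()[w])[0,1]
    from scipy.optimize import minimize
    best=min((minimize(cost,[g0[0]+i,g0[1]+j,g0[2]+k],method='Nelder-Mead',options=dict(initial_simplex=np.array([[0,0,0],[4,0,0],[0,4,0],[0,0,4]])+[g0[0]+i,g0[1]+j,g0[2]+k])) for i in(-8,0,8) for j in(-8,0,8) for k in(-5,5)),key=lambda r:r.fun)
    print(cam,best.x.round(1),'corr',round(-best.fun,3))
    C=np.array([667,-185.5]);a=np.radians(8.2);M=np.array([[np.cos(a),np.sin(a)],[-np.sin(a),np.cos(a)]])
    print(' in stop frame',(M@(best.x[:2]-C)).round(1),'(seat -42.8 63.9) ang',round(best.x[2]-8.2,1))
if __name__=='__main__':
    g=list(map(float,sys.argv[1:4]))
    fit(g,'side',sys.argv[4] if len(sys.argv)>4 else None)
    s=bot.sense();print(s['time'],s['ee_pos'].round(4),round(s['eef_rot'][2],1),s['wrist_force'].round(1))
E
python3 wells.py 519 -83 7 pics/s4.png
```

```text
side [519.9 -86.2   7.3] corr 0.688
 in stop frame [-131.5  119.2] (seat -42.8 63.9) ang -0.9
4.5667 [ 0.4861 -0.0618  0.008 ] 154.4 [ 0.2 -1.2  0.2]
```

The plate is square to within 1° and 55 mm is left along y. This push is stable, so I'll keep using it.

Request:
step_arm --steps '[{"tx": -0.08,"ty": -0.13,"tz": 0,"yaw": 0},{"tx": -0.08,"ty": -0.13,"tz": 0,"yaw": 0},{"tx": -0.08,"ty": -0.13,"tz": 0,"yaw": 0},{"tx": -0.08,"ty": -0.13,"tz": 0,"yaw": 0},{"tx": -0.08,"ty": -0.13,"tz": 0,"yaw": 0}]'

```text
time: 4.98
ee_pos: [0.4891, -0.0912, 0.0078]
eef_rot: [-180.0, -0.0, 154.5]
wrist_force: [-0.9, 0.3, 0.2]
opening: 0.0929
grip_force: 0.4
```

```bash
python3 wells.py 523 -116 7
```

```text
side [ 523.3 -116.4    7.6] corr 0.696
 in stop frame [-132.4   88.8] (seat -42.8 63.9) ang -0.6
5.0333 [ 0.4893 -0.0921  0.0079] 154.5 [-0.7  0.1  0.5]
```

Request:
step_arm --steps '[{"tx": -0.055,"ty": -0.085,"tz": 0,"yaw": 0},{"tx": -0.055,"ty": -0.085,"tz": 0,"yaw": 0},{"tx": -0.055,"ty": -0.085,"tz": 0,"yaw": 0},{"tx": -0.055,"ty": -0.085,"tz": 0,"yaw": 0},{"tx": -0.055,"ty": -0.085,"tz": 0,"yaw": 0}]'

```text
time: 5.45
ee_pos: [0.4917, -0.111, 0.0078]
eef_rot: [180.0, -0.0, 154.5]
wrist_force: [-0.3, 0.4, 0.4]
opening: 0.0928
grip_force: 0.4
```

```bash
python3 wells.py 525 -136 7; python3 plan.py .493 -.098 .008 154.5 5|head -1
```

```text
side [ 525.8 -136.2    7.5] corr 0.696
 in stop frame [-132.7   69. ] (seat -42.8 63.9) ang -0.7
5.5 [ 0.4919 -0.1116  0.0079] 154.5 [-0.3 -0.4  0.7]
[0.02, 0.06, -0.0, -0.0]
```

Request:
step_arm --steps '[{"tx": 0.04,"ty": 0.07,"tz": 0,"yaw": 0},{"tx": 0.04,"ty": 0.07,"tz": 0,"yaw": 0},{"tx": 0,"ty": 0,"tz": -0.5,"yaw": 0},{"tx": 0,"ty": 0,"tz": -0.7,"yaw": 0},{"tx": 0,"ty": 0,"tz": -0.3,"yaw": 0}]'

```text
time: 5.92
ee_pos: [0.4924, -0.1041, 0.0706]
eef_rot: [180.0, 0.2, 154.5]
wrist_force: [0.2, -0.3, 0.4]
opening: 0.0931
grip_force: 0.0
```

```bash
python3 plan.py .464 -.145 .06 188.2 10
```

```text
[0.02, -0.12, 0.03, -0.67]
[0.03, -0.12, 0.03, -0.67]
[0.03, -0.12, 0.03, -0.67]
[0.04, -0.12, 0.03, -0.67]
[0.05, -0.11, 0.03, -0.67]
[0.05, -0.11, 0.03, -0.67]
[0.06, -0.11, 0.03, -0.67]
[0.07, -0.1, 0.03, -0.67]
[0.07, -0.1, 0.03, -0.67]
[0.08, -0.1, 0.03, -0.67]
```

Request:
step_arm --steps '[{"tx": 0.02,"ty": -0.12,"tz": 0.03,"yaw": -0.67},{"tx": 0.03,"ty": -0.12,"tz": 0.03,"yaw": -0.67},{"tx": 0.03,"ty": -0.12,"tz": 0.03,"yaw": -0.67},{"tx": 0.04,"ty": -0.12,"tz": 0.03,"yaw": -0.67},{"tx": 0.05,"ty": -0.11,"tz": 0.03,"yaw": -0.67}]' --grip 0.3

```text
time: 6.33
ee_pos: [0.4771, -0.1243, 0.0618]
eef_rot: [-180.0, 0.0, 171.4]
wrist_force: [-0.3, 0.1, 0.5]
opening: 0.0666
grip_force: 0.0
```

Request:
step_arm --steps '[{"tx": 0.05,"ty": -0.11,"tz": 0.03,"yaw": -0.67},{"tx": 0.06,"ty": -0.11,"tz": 0.03,"yaw": -0.67},{"tx": 0.07,"ty": -0.1,"tz": 0.03,"yaw": -0.67},{"tx": 0.07,"ty": -0.1,"tz": 0.03,"yaw": -0.67},{"tx": 0.08,"ty": -0.1,"tz": 0.03,"yaw": -0.67}]'

```text
time: 6.75
ee_pos: [0.4631, -0.1447, 0.0557]
eef_rot: [-180.0, 0.0, -171.9]
wrist_force: [0.7, -0.2, -0.6]
opening: 0.0651
grip_force: 0.0
```

Request:
step_arm --steps '[{"tx": 0,"ty": 0,"tz": 0.3,"yaw": 0},{"tx": 0,"ty": 0,"tz": 0.3,"yaw": 0},{"tx": 0,"ty": 0,"tz": 0.3,"yaw": 0},{"tx": 0,"ty": 0,"tz": 0.3,"yaw": 0},{"tx": 0,"ty": 0,"tz": 0.1,"yaw": 0}]'

```text
time: 7.17
ee_pos: [0.4612, -0.1437, 0.0006]
eef_rot: [179.9, -0.2, -172.1]
wrist_force: [-1.3, 1.0, -0.1]
opening: 0.0651
grip_force: 0.0
```

```bash
python3 wells.py 525 -136 7
```

```text
side [ 525.8 -137.1    7.5] corr 0.77
 in stop frame [-132.8   68. ] (seat -42.8 63.9) ang -0.7
7.2167 [ 0.4613 -0.1438  0.0009] -172.1 [-0.8 -0.2  0.1]
```

Request:
step_arm --steps '[{"tx": -0.1,"ty": 0,"tz": -0.15,"yaw": -0.06},{"tx": -0.15,"ty": 0,"tz": 0,"yaw": 0},{"tx": -0.15,"ty": 0,"tz": 0,"yaw": 0},{"tx": -0.15,"ty": 0,"tz": 0,"yaw": 0},{"tx": -0.15,"ty": 0,"tz": 0,"yaw": 0}]'

```text
time: 7.63
ee_pos: [0.4921, -0.1409, 0.0105]
eef_rot: [-180.0, 0.1, -171.7]
wrist_force: [-1.3, -1.3, 0.4]
opening: 0.0652
grip_force: 0.5
```

Request:
step_arm --steps '[{"tx": -0.15,"ty": 0,"tz": 0,"yaw": 0},{"tx": -0.15,"ty": 0,"tz": 0,"yaw": 0},{"tx": -0.15,"ty": 0,"tz": 0,"yaw": 0},{"tx": -0.15,"ty": 0,"tz": 0,"yaw": 0},{"tx": -0.15,"ty": 0,"tz": 0,"yaw": 0}]'

```text
time: 8.05
ee_pos: [0.521, -0.1364, 0.0097]
eef_rot: [180.0, -0.0, -171.7]
wrist_force: [-0.4, 0.4, -0.0]
opening: 0.0648
grip_force: 0.5
```

```bash
python3 wells.py 568 -131 7
```

```text
side [ 571.6 -129.7    8.1] corr 0.618
 in stop frame [-86.5  68.8] (seat -42.8 63.9) ang -0.1
8.1 [ 0.5221 -0.1363  0.0101] -171.7 [-0.5  0.1  0.5]
```

Request:
step_arm --steps '[{"tx": -0.16,"ty": 0,"tz": 0.02,"yaw": 0},{"tx": -0.16,"ty": 0,"tz": 0.02,"yaw": 0},{"tx": -0.16,"ty": 0,"tz": 0.02,"yaw": 0},{"tx": -0.16,"ty": 0,"tz": 0.02,"yaw": 0},{"tx": -0.16,"ty": 0,"tz": 0,"yaw": 0}]'

```text
time: 8.52
ee_pos: [0.5527, -0.1318, 0.0064]
eef_rot: [180.0, -0.0, -171.7]
wrist_force: [-1.2, 0.1, 0.2]
opening: 0.0653
grip_force: 0.2
```

Request:
step_arm --steps '[{"tx": -0.05,"ty": 0,"tz": 0,"yaw": 0},{"tx": -0.05,"ty": 0,"tz": 0,"yaw": 0},{"tx": -0.05,"ty": 0,"tz": 0,"yaw": 0},{"tx": -0.05,"ty": 0,"tz": 0,"yaw": 0},{"tx": -0.03,"ty": 0,"tz": 0,"yaw": 0}]'

```text
time: 8.93
ee_pos: [0.5614, -0.1305, 0.0066]
eef_rot: [180.0, 0.0, -171.7]
wrist_force: [-1.0, -0.1, -1.0]
opening: 0.0651
grip_force: 0.3
```

```bash
python3 wells.py 611 -125 8
```

```text
side [ 612.4 -124.     8.7] corr 0.617
 in stop frame [-45.2  68.7] (seat -42.8 63.9) ang 0.5
8.9833 [ 0.5616 -0.1305  0.0067] -171.7 [0.3 0.7 0.1]
```

Creep on until the force rises.

Request:
step_arm --steps '[{"tx": -0.02,"ty": 0,"tz": 0,"yaw": 0},{"tx": -0.02,"ty": 0,"tz": 0,"yaw": 0},{"tx": -0.02,"ty": 0,"tz": 0,"yaw": 0},{"tx": -0.01,"ty": 0,"tz": 0,"yaw": 0},{"tx": 0,"ty": 0,"tz": 0,"yaw": 0}]'

```text
time: 9.4
ee_pos: [0.5633, -0.1303, 0.0066]
eef_rot: [180.0, -0.1, -171.7]
wrist_force: [-4.7, -1.1, 4.1]
opening: 0.065
grip_force: 2.5
```

Request:
step_arm --steps '[{"tx": -0.01,"ty": 0,"tz": 0,"yaw": 0},{"tx": -0.01,"ty": 0,"tz": 0,"yaw": 0},{"tx": 0,"ty": 0,"tz": 0,"yaw": 0},{"tx": 0,"ty": 0,"tz": 0,"yaw": 0},{"tx": 0,"ty": 0,"tz": 0,"yaw": 0}]'

```text
time: 9.82
ee_pos: [0.5634, -0.1303, 0.0065]
eef_rot: [180.0, -0.2, -171.7]
wrist_force: [-9.7, -1.1, 6.3]
opening: 0.0653
grip_force: 4.3
```

```bash
python3 wells.py 614 -124 8
```

```text
side [ 614.5 -123.6    8.6] corr 0.622
 in stop frame [-43.1  68.7] (seat -42.8 63.9) ang 0.4
9.8667 [ 0.5634 -0.1303  0.0065] -171.7 [-8.6 -0.4  7.5]
```

Flush on the longer bar (about 9 N). Next I'll shut the fingers, move round to the left end and push the last 5 mm along y.

Request:
step_arm --steps '[{"tx": 0.15,"ty": 0,"tz": 0,"yaw": 0},{"tx": 0.2,"ty": 0,"tz": 0,"yaw": 0},{"tx": 0,"ty": 0,"tz": -0.5,"yaw": 0},{"tx": 0,"ty": 0,"tz": -0.7,"yaw": 0},{"tx": 0,"ty": 0,"tz": -0.3,"yaw": 0}]' --grip 1

```text
time: 10.28
ee_pos: [0.552, -0.1326, 0.0696]
eef_rot: [-179.9, 0.2, -171.7]
wrist_force: [0.2, -0.6, 0.9]
opening: 0.0367
grip_force: 0.0
```

```bash
python3 wells.py 614 -124 8;python3 plan.py .6095 -.032 .06 -171.8 10|head -1
```

```text
side [ 614.7 -123.5    8.5] corr 0.842
 in stop frame [-42.9  68.8] (seat -42.8 63.9) ang 0.3
10.3333 [ 0.5538 -0.1331  0.0718] -171.7 [ 2.6 -0.5  3.1]
[-0.17, 0.23, 0.03, 0.0]
```

Request:
step_arm --steps '[{"tx": -0.17,"ty": 0.23,"tz": 0,"yaw": 0},{"tx": -0.17,"ty": 0.23,"tz": 0,"yaw": 0},{"tx": -0.17,"ty": 0.23,"tz": 0,"yaw": 0},{"tx": -0.17,"ty": 0.23,"tz": 0,"yaw": 0},{"tx": -0.17,"ty": 0.23,"tz": 0,"yaw": 0}]'

```text
time: 10.75
ee_pos: [0.5778, -0.0798, 0.0652]
eef_rot: [179.9, -0.1, -171.7]
wrist_force: [0.3, 0.9, -0.5]
opening: 0.0015
grip_force: 0.0
```

Request:
step_arm --steps '[{"tx": -0.17,"ty": 0.23,"tz": 0,"yaw": 0},{"tx": -0.17,"ty": 0.23,"tz": 0,"yaw": 0},{"tx": -0.17,"ty": 0.23,"tz": 0,"yaw": 0},{"tx": -0.17,"ty": 0.23,"tz": 0,"yaw": 0},{"tx": -0.17,"ty": 0.23,"tz": 0,"yaw": 0}]'

```text
time: 11.17
ee_pos: [0.6056, -0.0301, 0.0666]
eef_rot: [180.0, 0.0, -171.7]
wrist_force: [0.8, -0.4, -0.4]
opening: 0.0006
grip_force: 0.0
```

```bash
python3 - <<'E'
from h import *
s=bot.sense();p=s['ee_pos'];a=np.radians(8.2);d=p[:2]-[.667,-.1855]
print(p,s['opening'],d@[np.cos(a),np.sin(a)],d@[-np.sin(a),np.cos(a)])
E
```

```text
[ 0.60562729 -0.03013818  0.06661452] 0.000606083988635663 -0.038586156158946186 0.16252696004332223
```

Request:
step_arm --steps '[{"tx": -0.05,"ty": 0,"tz": 0.35,"yaw": 0},{"tx": -0.05,"ty": 0,"tz": 0.35,"yaw": 0},{"tx": 0,"ty": 0,"tz": 0.35,"yaw": 0},{"tx": 0,"ty": 0,"tz": 0.3,"yaw": 0},{"tx": 0,"ty": 0,"tz": 0.12,"yaw": 0}]'

```text
time: 11.58
ee_pos: [0.6063, -0.0309, 0.0038]
eef_rot: [179.9, -0.3, -171.8]
wrist_force: [-0.4, 0.5, -0.5]
opening: 0.0005
grip_force: 0.0
```

Request:
step_arm --steps '[{"tx": 0,"ty": -0.07,"tz": 0,"yaw": 0},{"tx": 0,"ty": -0.07,"tz": 0,"yaw": 0},{"tx": 0,"ty": -0.07,"tz": 0,"yaw": 0},{"tx": 0,"ty": -0.06,"tz": 0,"yaw": 0},{"tx": 0,"ty": -0.05,"tz": 0,"yaw": 0}]'

```text
time: 12.0
ee_pos: [0.6117, -0.044, 0.0089]
eef_rot: [-180.0, 0.1, -171.8]
wrist_force: [1.1, -0.3, 0.8]
opening: 0.0006
grip_force: 0.0
```

```bash
python3 wells.py 614 -124 8
```

```text
side [ 615.8 -123.4    8.8] corr 0.626
 in stop frame [-41.8  68.8] (seat -42.8 63.9) ang 0.6
12.05 [ 0.6117 -0.0442  0.0088] -171.8 [ 0.   0.1 -0.2]
```

Request:
step_arm --steps '[{"tx": 0,"ty": -0.04,"tz": 0.03,"yaw": 0},{"tx": 0,"ty": -0.03,"tz": 0,"yaw": 0},{"tx": 0,"ty": -0.02,"tz": 0,"yaw": 0},{"tx": 0,"ty": -0.02,"tz": 0,"yaw": 0},{"tx": 0,"ty": 0,"tz": 0,"yaw": 0}]'

```text
time: 12.47
ee_pos: [0.6117, -0.0476, 0.0068]
eef_rot: [180.0, 0.0, -171.7]
wrist_force: [0.9, 1.5, 1.1]
opening: 0.0003
grip_force: 0.9
```

Request:
step_arm --steps '[{"tx": 0,"ty": -0.02,"tz": 0,"yaw": 0},{"tx": 0,"ty": -0.02,"tz": 0,"yaw": 0},{"tx": 0,"ty": 0,"tz": 0,"yaw": 0},{"tx": 0,"ty": 0,"tz": 0,"yaw": 0},{"tx": 0,"ty": 0,"tz": 0,"yaw": 0}]'

```text
time: 12.88
ee_pos: [0.6119, -0.0493, 0.0068]
eef_rot: [-180.0, 0.0, -171.7]
wrist_force: [-0.1, 1.6, 2.5]
opening: 0.0006
grip_force: 1.3
```

```bash
python3 wells.py 614 -126 8
```

```text
side [ 616.  -126.8    8.6] corr 0.609
 in stop frame [-42.1  65.3] (seat -42.8 63.9) ang 0.4
12.9333 [ 0.6118 -0.0493  0.0068] -171.7 [0.1 1.  2.3]
```

Request:
step_arm --steps '[{"tx": 0,"ty": -0.02,"tz": 0,"yaw": 0},{"tx": 0,"ty": -0.02,"tz": 0,"yaw": 0},{"tx": 0,"ty": -0.01,"tz": 0,"yaw": 0},{"tx": 0,"ty": 0,"tz": 0,"yaw": 0},{"tx": 0,"ty": 0,"tz": 0,"yaw": 0}]'

```text
time: 13.35
ee_pos: [0.6121, -0.0513, 0.0067]
eef_rot: [-180.0, 0.0, -171.7]
wrist_force: [-0.7, 1.8, 3.0]
opening: 0.0004
grip_force: 1.7
```

Request:
step_arm --steps '[{"tx": 0,"ty": -0.02,"tz": 0,"yaw": 0},{"tx": 0,"ty": -0.02,"tz": 0,"yaw": 0},{"tx": 0,"ty": 0,"tz": 0,"yaw": 0},{"tx": 0,"ty": 0,"tz": 0,"yaw": 0},{"tx": 0,"ty": 0,"tz": 0,"yaw": 0}]'

```text
time: 13.77
ee_pos: [0.6122, -0.0523, 0.0067]
eef_rot: [179.9, -0.0, -171.7]
wrist_force: [-1.1, 5.0, 4.3]
opening: 0.0003
grip_force: 3.4
```

Request:
step_arm --steps '[{"tx": 0,"ty": -0.02,"tz": 0,"yaw": 0},{"tx": 0,"ty": -0.01,"tz": 0,"yaw": 0},{"tx": 0,"ty": 0,"tz": 0,"yaw": 0},{"tx": 0,"ty": 0,"tz": 0,"yaw": 0},{"tx": 0,"ty": 0,"tz": 0,"yaw": 0}]'

```text
time: 14.18
ee_pos: [0.6122, -0.0525, 0.0066]
eef_rot: [179.9, -0.0, -171.7]
wrist_force: [-1.0, 10.6, 5.5]
opening: 0.0003
grip_force: 5.3
```

```bash
python3 wells.py 614 -126 8
```

```text
side [ 616.  -129.2    8.5] corr 0.577
 in stop frame [-42.4  63. ] (seat -42.8 63.9) ang 0.3
14.2333 [ 0.6122 -0.0524  0.0067] -171.7 [-1.8  9.8  5.7]
```

Seated in y, with force rising to 10 N and no further movement. Next is a confirming nudge in x, since the y push may have opened a gap there.

Request:
step_arm --steps '[{"tx": 0,"ty": 0.1,"tz": 0,"yaw": 0},{"tx": 0,"ty": 0.2,"tz": 0,"yaw": 0},{"tx": 0,"ty": 0,"tz": -0.5,"yaw": 0},{"tx": 0,"ty": 0,"tz": -0.7,"yaw": 0},{"tx": 0,"ty": 0,"tz": -0.3,"yaw": 0}]'

```text
time: 14.65
ee_pos: [0.6117, -0.0422, 0.0692]
eef_rot: [-179.9, 0.1, -171.7]
wrist_force: [0.5, -1.2, 2.1]
opening: 0.0004
grip_force: 0.0
```

```bash
python3 wells.py 614 -126 8;python3 plan.py .549 -.137 .066 -171.8 10|head -1
```

```text
side [ 616.  -129.2    8.5] corr 0.63
 in stop frame [-42.4  63. ] (seat -42.8 63.9) ang 0.3
14.7 [ 0.6135 -0.0426  0.0716] -171.7 [ 2.2 -0.5  2.8]
[0.19, -0.21, 0.01, 0.0]
```

Request:
step_arm --steps '[{"tx": 0.19,"ty": -0.21,"tz": 0,"yaw": 0},{"tx": 0.19,"ty": -0.21,"tz": 0,"yaw": 0},{"tx": 0.19,"ty": -0.21,"tz": 0,"yaw": 0},{"tx": 0.19,"ty": -0.21,"tz": 0,"yaw": 0},{"tx": 0.19,"ty": -0.21,"tz": 0,"yaw": 0}]' --grip 0.3

```text
time: 15.12
ee_pos: [0.5772, -0.0904, 0.0651]
eef_rot: [180.0, -0.1, -171.8]
wrist_force: [-1.0, 0.2, 0.4]
opening: 0.0292
grip_force: 0.0
```

Request:
step_arm --steps '[{"tx": 0.19,"ty": -0.21,"tz": 0,"yaw": 0},{"tx": 0.19,"ty": -0.21,"tz": 0,"yaw": 0},{"tx": 0.19,"ty": -0.21,"tz": 0,"yaw": 0},{"tx": 0.19,"ty": -0.21,"tz": 0,"yaw": 0},{"tx": 0.19,"ty": -0.21,"tz": 0,"yaw": 0}]'

```text
time: 15.53
ee_pos: [0.5469, -0.1372, 0.0667]
eef_rot: [-180.0, 0.0, -171.7]
wrist_force: [0.9, 0.3, 0.0]
opening: 0.062
grip_force: 0.0
```

Request:
step_arm --steps '[{"tx": 0,"ty": 0,"tz": 0.35,"yaw": 0},{"tx": 0,"ty": 0,"tz": 0.35,"yaw": 0},{"tx": 0,"ty": 0,"tz": 0.35,"yaw": 0},{"tx": 0,"ty": 0,"tz": 0.3,"yaw": 0},{"tx": 0,"ty": 0,"tz": 0.12,"yaw": 0}]'

```text
time: 15.95
ee_pos: [0.5461, -0.1362, 0.0058]
eef_rot: [179.9, -0.1, -171.7]
wrist_force: [-0.3, 0.9, 0.0]
opening: 0.0649
grip_force: 0.0
```

Request:
step_arm --steps '[{"tx": -0.1,"ty": 0,"tz": 0,"yaw": 0},{"tx": -0.1,"ty": 0,"tz": 0,"yaw": 0},{"tx": -0.08,"ty": 0,"tz": 0,"yaw": 0},{"tx": -0.07,"ty": 0,"tz": 0,"yaw": 0},{"tx": -0.03,"ty": 0,"tz": 0,"yaw": 0}]'

```text
time: 16.37
ee_pos: [0.5638, -0.1342, 0.0088]
eef_rot: [-180.0, 0.1, -171.7]
wrist_force: [-1.4, -0.6, 0.7]
opening: 0.065
grip_force: 0.5
```

Request:
step_arm --steps '[{"tx": -0.02,"ty": 0,"tz": 0,"yaw": 0},{"tx": -0.02,"ty": 0,"tz": 0,"yaw": 0},{"tx": -0.02,"ty": 0,"tz": 0,"yaw": 0},{"tx": 0,"ty": 0,"tz": 0,"yaw": 0},{"tx": 0,"ty": 0,"tz": 0,"yaw": 0}]'

```text
time: 16.78
ee_pos: [0.5639, -0.1339, 0.0078]
eef_rot: [180.0, -0.1, -171.7]
wrist_force: [-5.9, -1.3, 3.6]
opening: 0.0653
grip_force: 3.1
```

Request:
step_arm --steps '[{"tx": -0.02,"ty": 0,"tz": 0,"yaw": 0},{"tx": 0,"ty": 0,"tz": 0,"yaw": 0},{"tx": 0,"ty": 0,"tz": 0,"yaw": 0},{"tx": 0.1,"ty": 0,"tz": 0,"yaw": 0},{"tx": 0.2,"ty": 0,"tz": 0,"yaw": 0}]'

```text
time: 17.2
ee_pos: [0.5544, -0.1353, 0.0081]
eef_rot: [-180.0, 0.1, -171.7]
wrist_force: [0.8, -0.5, -0.3]
opening: 0.0651
grip_force: 0.0
```

Request:
step_arm --steps '[{"tx": 0.2,"ty": 0,"tz": -0.2,"yaw": 0},{"tx": 0.3,"ty": 0,"tz": -0.8,"yaw": 0},{"tx": 0.4,"ty": 0,"tz": -0.9,"yaw": 0},{"tx": 0.5,"ty": 0,"tz": -0.9,"yaw": 0},{"tx": 0.5,"ty": 0,"tz": -0.8,"yaw": 0}]'

```text
time: 17.62
ee_pos: [0.4779, -0.1462, 0.1537]
eef_rot: [-180.0, 0.1, -171.7]
wrist_force: [0.2, -0.4, 1.0]
opening: 0.0652
grip_force: 0.0
```

Request:
step_arm --steps '[{"tx": 0.2,"ty": -0.9,"tz": 0,"yaw": 0},{"tx": 0.2,"ty": -0.9,"tz": 0,"yaw": 0},{"tx": 0.2,"ty": -0.9,"tz": 0,"yaw": 0},{"tx": 0.2,"ty": -0.9,"tz": 0,"yaw": 0},{"tx": 0,"ty": 0,"tz": 0,"yaw": 0}]'

```text
time: 18.03
ee_pos: [0.4665, -0.299, 0.1523]
eef_rot: [-179.8, 0.0, -172.0]
wrist_force: [-0.6, -0.2, -0.6]
opening: 0.0651
grip_force: 0.0
```

```bash
python3 wells.py 616 -128 8 pics/s9.png; python3 - <<'E'
from h import *
a=cv2.imread('pics/s9.png')[150:320,150:400];t=bot.capture('top')[:,:,::-1][110:310,170:420]
cv2.imwrite('pics/fin.png',np.vstack([cv2.resize(a,None,fx=2,fy=2,interpolation=2)[:250],cv2.resize(t,None,fx=2,fy=2,interpolation=2)[:340]]))
E
```

```text
side [ 616.7 -129.     8.5] corr 0.828
 in stop frame [-41.8  63.1] (seat -42.8 63.9) ang 0.3
18.0833 [ 0.4667 -0.2963  0.1518] -172.0 [-0.3  0.5 -0.3]
```

View pics/fin.png

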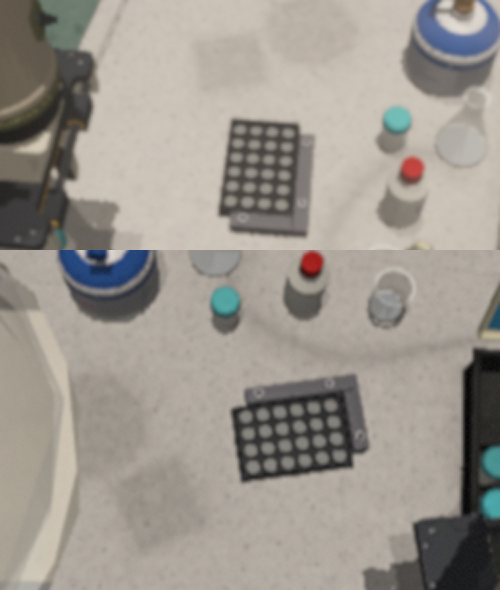

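Both views show the plate square in the corner and flush on both bars. The bystanders in view stand where they were, and the arm is clear.

```bash
python3 -c "
from cell import bot
print(bot.finish_job())"
```

```text
the job is handed in; nothing more can be done
None
```

The plate was pushed into the corner of the stop and looks square and flush on both bars to within about 1 mm (camera limit); the arm is clear and the job is handed in at about 18 s, though the two vials near the robot weren't in the final pictures.

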